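# Fit the stepped packing block under the click-stop hold-down

### The arm

A 6-joint arm with a two-finger parallel gripper is mounted at the origin on the work surface. World frame = base frame: x ahead of the robot, y to its left, z up, the work surface at z = 0. Lengths are in mm, angles in rad, forces in N, time in s.
With the tool pointing down it reaches from about 350 to 975 mm from the base axis. Payload 7.1 kg.
Tool frame: the origin (TCP) lies at the very end of the fingers, on their centre line; the grasp point (between the pads) lies 19 mm behind it; z points along the fingers, y is the line along which they close (so a half turn about z gives the same grasp; the last joint's range is limited). The gripper opens to 88 mm and grips with 3 to 60 N. Pads are 20 mm wide; open, the fingers measure 115 mm over their backs; the gripper's body (75 mm by 178 mm) begins 61 mm behind the grasp point.
Start: joints at [-1.267, 0.423, 1.63, -0, 1.089, -0.019], TCP at [198.282, -592.696, 222.675] pointing down, gripper open.
Joint ranges: [-3, 3], [-0.9, 2.11], [0.09, 2.58], [-1.31, 4.45], [0.11, 2.69], [-2.54, 2.54]. Speed limits (rad/s): [2.39, 2.39, 3.01, 3.14, 3.14, 3.14].

### API

Orientations are given as a rotation vector (axis times angle).
In Python, from workcell import ctrl gives the robot as it stands. The module is installed in compiled form; this text tells all that it offers.
- The arm moves only by the shell command python3 -m inch 'ROWS'. ROWS is JSON, a list of rows, each a list of 7 numbers: the shift along the tool's x, y, z scaled (see below), then the turn, a rotation vector about the tool's x, y, z scaled (see below), then the closure, from -1 (fully open) to 1 (shut). In form: [[tx, ty, tz, wx, wy, wz, hand], ...]. A call has 1 to 10 rows; each row is the pose to reach, as a shift and turn from the pose commanded when the call began, along the tool's axes at that moment; what a row does not reach only later rows make up. The controller multiplies each number of a shift by 0.15 m and each number of a turn by pi/4 rad. A row lasts 1/8 s, in which the tool goes at most 62.5 mm and 10.7 degrees, less where a joint would pass 70% of its speed; a pose out of reach is approached as far as the arm can. A call with a number of a shift or a turn outside -1 to 1 is refused whole. A call with a gripper value outside its range is refused whole. The fingers move at their own pace and stop on an object; the grip force is fixed at half the most. Time passes only in rows, so rows that repeat a pose let the fingers close. It gives the time, the measured TCP pose, the force, the opening and the grip force at its end, in the units of the state.
- ctrl.get_obs(): the state, without advancing time (a new reading comes with each control period).
- ctrl.get_image(name): name is "side" or "top" or "wrist"; returns the picture (384x512x3 uint8, red, green, blue); there is no depth.
- ctrl.camera_params(name): a dict with "vfov" (degrees; the focal length in pixels is half the picture's height over the tangent of half this angle, whatever the lens; pixels are square), "cx", "cy" (the principal point, pixels), "eye" and "attitude" of the camera in the world; the wrist camera has in their place "tool_from_camera" (4x4, takes a point from camera to tool coordinates, whose origin is the TCP and whose axes are the flange's). Camera axes: x right, y up, looking along -z (the intrinsics and any distortion apply to the point x, -y, -z); pixel columns grow to the right and rows downward; lengths in mm; the calibration is good to about 2 mm. A picture is of the moment at which its call begins: read the wrist's pose just before it. camera_params takes no time and is no camera call.
- ctrl.close_job(): hands the job in; it is judged then, once.
The state is a dict: "t": time; "qpos": joint angles; "qvel": joint speeds; "joint_torque": joint torques, N m; "ee_pos": TCP position; "orientation": TCP orientation; "ft_force": force on the tool from outside, world axes, zero at the start; "moment": the same for the moment, N m; "width": finger opening in mm; "grasp_force": force on a finger pad.
Only numpy, scipy, OpenCV 4.12 (cv2) and the standard library are available. Lean on these libraries where they do the work, as an engineer would, in place of code of your own. Each camera call takes 0.05 s, during which the arm holds its last target. There are 200 camera calls.

### The job

Lift the stepped wooden packing block out of the parts bin and lay it gently, without dropping it, on the middle of the clamping rail, tongue towards the hold-down and its tall end squarely up against the steel end stop. Then turn the hold-down's black handle exactly three clicks clockwise (seen from above), never further, so that its arm lies over the block's tongue. Leave the other two blocks in the bin and the bottle and brush where they are.

Things in the scene. Friction and masses are not known exactly. Their poses are not given: they have to be found in the camera images.
- bin: Fixed grey open plastic bin, 180 (x) x 310 (y) x 60 mm high, walls and floor 5 mm thick; in it three wooden blocks lie side by side, about 90 mm apart along its y axis, in any order. Origin: centre of its underside.
- block: Stepped packing block, pale wood, loose in the bin, 0.1 to 0.2 kg, 110 long (x), 40 wide (y). Its +x part (x -10 to +55 mm) is 44 mm high; the rest (x -55 to -10 mm) is a tongue 20 mm high. Its tongue points roughly towards the robot. Origin: centre of the underside of the whole 110 mm; z up. It lies on the bin's 5 mm floor.
- block_end (a point): The middle of the lower edge of the block's tall end face (block x = +55 mm, y = 0, z = 0).
- rail: Fixed clamping rail: aluminium profile with brown MDF top, 290 long (x), 110 wide (y), top face 60 mm above the table. At its far (+x) end a steel stop plate, 90 wide, 10 thick, rises 35 mm above the top, near face at x = +135 mm. The hold-down turns on the middle line at x = -70 mm. Origin: centre of the underside; x points from the hold-down to the stop.
- seat (a point): The middle of the line where the stop's near face meets the rail's top (rail x = +135 mm, y = 0, 60 mm above the table): the block's end belongs here. Axes as the rail's.
- holddown (a joint): Turn of the hold-down about its upright axis, rad, growing clockwise seen from above. It clicks into a notch every 20 degrees (0.349). It starts in the notch at 0; the third click is 1.047. Stops lie at -0.36 and 1.76. Each click needs about 0.1 N m; past halfway it pulls itself into the next notch.
- bar_tip (a point): Underside of the end of the hold-down's flat steel arm, 125 mm from its axis; the arm is 24 wide, 10 thick, its underside 26 mm above the rail's top, so it clears the tongue by 6 mm but not the tall part. At joint 0 the arm is turned 60 degrees off the rail's +x towards its +y side; at the third click it lies along +x, over the tongue.
- handle (a point): Centre of the hold-down's black bar handle, on the turning axis, 66 mm above the rail's top (126 mm above the table). The bar is 70 mm long, 16 mm wide and 28 mm high, and lies along the hold-down's arm (this point's x axis points along the arm, z up). There are 16 mm of free height between bar and arm, except for the 22 mm thick neck.
- plain_block: Bystander in the bin: plain wooden block 110 x 40 x 44 mm, no step. Origin: centre of its underside.
- saddle_block: Bystander in the bin: wooden block 110 x 40 x 44 mm with a 40 mm long, 24 mm deep notch across the middle of its top. Origin: centre of its underside.
- bottle: Bystander: white bottle with a black cap, 60 mm across, 150 mm high, standing on the table. Origin: centre of its underside.
- brush: Bystander: hand brush lying on the table. Origin: on its underside near the middle of its length.
Not all that is in view belongs to the job. Leave any pink or turquoise look-alike of the block alone.

How it is judged (in metres and radians):
On the way, in this order (a step that is already met when the one before it is completed fails the run):
1. the stepped block is lifted clear of the bin, at least 70 mm above the table, with the hold-down still in its starting notch (height (world z) of block above 0.07 m and value of joint holddown below 0.15 rad), for 0.1 s.
2. the block lies released and still on the rail, tall end against the stop, with the hold-down still in its starting notch (x of block_end in the frame of seat between -0.005 and 0.003 m and y of block_end in the frame of seat between -0.015 and 0.015 m and z of block_end in the frame of seat between -0.004 and 0.004 m and angle between the x axis of block and the x axis of rail, either way round below 0.1 rad and angle between block's own z axis and vertical below 0.08 rad and linear speed of block below 0.02 m/s and contact force between block and the fingers below 0.1 N and value of joint holddown below 0.15 rad), for 0.2 s.
3. the hold-down rests in its third notch with the block still in place (x of block_end in the frame of seat between -0.005 and 0.003 m and y of block_end in the frame of seat between -0.015 and 0.015 m and z of block_end in the frame of seat between -0.004 and 0.004 m and angle between the x axis of block and the x axis of rail, either way round below 0.1 rad and angle between block's own z axis and vertical below 0.08 rad and linear speed of block below 0.02 m/s and contact force between block and the fingers below 0.1 N and value of joint holddown between 0.94 and 1.15 rad), for 0.2 s.
At the end, for the whole second after the job is handed in: Block released, flat and still on the rail, tall end within 5 mm of the stop, 15 mm of the middle line, 0.1 rad of square, tongue towards the hold-down; hold-down at rest in its third click (0.94 to 1.15 rad); other blocks, bottle and brush within 40 mm of their start (all of step 3 and velocity of joint holddown below 0.05 rad/s and distance of each of plain_block, saddle_block, bottle, brush from where it was at the start of the episode below 0.04 m); the robot touches nothing.
It fails at once if the hold-down is turned past its third click (beyond 1.3 rad) (value of joint holddown above 1.3 rad).
It fails at once if the block is dropped or thrown (faster than 0.6 m/s while not held) (linear speed of block above 0.6 m/s and contact force between block and the fingers below 0.1 N).
It fails at once if another block, the bottle or the brush is pushed more than 40 mm (distance of any of plain_block, saddle_block, bottle, brush from where it was at the start of the episode above 0.04 m).
It also fails if it takes over 56 s, if anything falls off the work surface, if the arm or the gripper's body presses on something with over 40 N, if the wrist force passes 120 N, or if a joint passes its speed limit or range.

## Working session

There is one attempt and no reset: what is moved stays moved. The work goes in short steps, Python scripts to look and compute and a shell command to move; the robot and the scene stay as the last step left them, time stands still between calls to the robot, and variables do not carry over. Pictures are saved under pics/ and viewed, at most 10 in all, crops included, and the job is handed in when it is done.

```bash
mkdir -p pics
cat > h.py <<'E'
import numpy as np,cv2
from scipy.spatial.transform import Rotation as R
from workcell import ctrl
E
python3 - <<'E'
from h import *
o=ctrl.get_obs();print(o)
for n in("side","top","wrist"):
    print(n,ctrl.camera_params(n)); 
a=ctrl.get_image("top");b=ctrl.get_image("side")
cv2.imwrite("pics/top.png",a[...,::-1]);cv2.imwrite("pics/side.png",b[...,::-1])
E
```

```text
{'t': 0.0, 'qpos': array([-1.26701396e+00,  4.23844061e-01,  1.63064449e+00, -3.72288517e-05,
        1.08862499e+00, -1.90110672e-02]), 'qvel': array([ 0.00014904, -0.0005061 ,  0.00011193,  0.00034257, -0.00044325,
       -0.00023683]), 'joint_torque': array([ 2.85243717e-03, -5.44618714e+01, -2.73663676e+01,  6.43925881e-02,
        2.26260570e-02, -1.36269691e-04]), 'ee_pos': array([ 198.1070733 , -592.20219037,  221.91757452]), 'orientation': array([-3.09927818e+00, -5.04629895e-01,  3.90093835e-04]), 'ft_force': array([-0.45156313, -0.34800001,  0.32123287]), 'moment': array([-0.00843202, -0.01797818,  0.02872678]), 'grasp_force': 0.0, 'width': 88.01829058751873}
side {'vfov': 42.7256668070298, 'cx': 246.72060902198876, 'cy': 193.062558548657, 'eye': array([ 449.38469035,  769.24853285, 1099.59156739]), 'attitude': array([ 0.05099628, -0.98659536, -2.85730338])}
top {'vfov': 53.196451374502075, 'cx': 249.7729900748835, 'cy': 188.8985078882505, 'eye': array([ 444.225919  ,  -12.17503765, 1013.88646541]), 'attitude': array([ 0.07598906, -0.07723105, -1.59135743])}
wrist {'vfov': 70.70182188698634, 'cx': 257.16289889506595, 'cy': 196.2670987440707, 'tool_from_camera': array([[ 1.26134503e-03,  9.52643876e-01,  3.04085603e-01,
         8.36423947e+01],
       [ 9.99999175e-01, -1.12761777e-03, -6.15372176e-04,
         4.61426557e-01],
       [-2.43338204e-04,  3.04086128e-01, -9.52644513e-01,
        -1.62512533e+02],
       [ 0.00000000e+00,  0.00000000e+00,  0.00000000e+00,
         1.00000000e+00]])}
```

View pics/top.png

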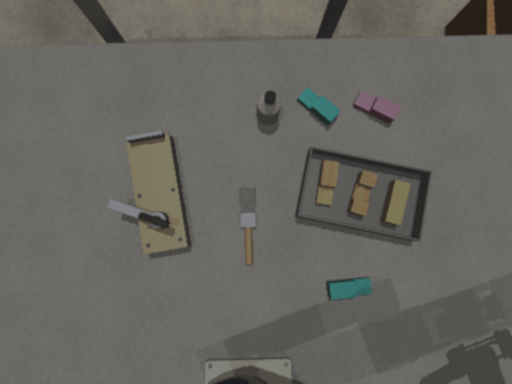

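View pics/side.png

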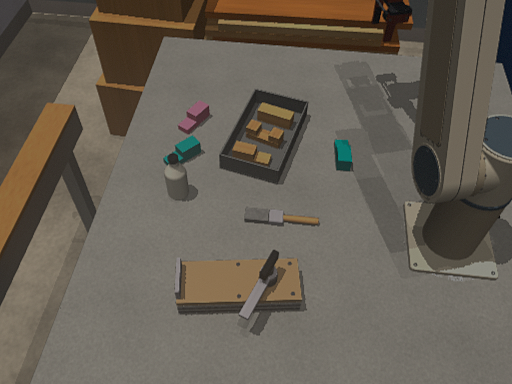

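Top view: the rail is on the left (stop at 145,136, hold-down axis near 158,220) and the bin is on the right. Three blocks could be the one meant: (328,183), a tall part and a lower end towards the robot, so the stepped block; (364,193), notched in the middle, so the saddle; (398,202), plain. The pink and turquoise pieces are decoys. I'll confirm this in a crop.

```bash
cat >> h.py <<'E'
def cam(n,o=None):
    p=ctrl.camera_params(n); f=192/np.tan(np.radians(p["vfov"]/2))
    if n=="wrist":
        T=np.eye(4);T[:3,:3]=R.from_rotvec(o["orientation"]).as_matrix();T[:3,3]=o["ee_pos"]
        T=T@p["tool_from_camera"]; return f,p["cx"],p["cy"],T[:3,:3],T[:3,3]
    return f,p["cx"],p["cy"],R.from_rotvec(p["attitude"]).as_matrix(),p["eye"]
def ray(c,u,v,z):
    f,cx,cy,M,e=c; d=M@np.array([(u-cx)/f,-(v-cy)/f,-1]); return (e+d*(z-e[2])/d[2])
def proj(c,P):
    f,cx,cy,M,e=c; q=M.T@(np.asarray(P,float)-e); return cx-f*q[0]/q[2], cy+f*q[1]/q[2]
E
python3 - <<'E'
from h import *
a=cv2.imread("pics/top.png");s=cv2.imread("pics/side.png")
A=cv2.resize(a[145:245,295:395],(400,400),interpolation=3)
B=cv2.resize(a[120:260,100:200],(400,560),interpolation=3)
C=np.zeros((560,800,3),np.uint8);C[:400,:400]=A;C[:,400:]=B
C=cv2.convertScaleAbs(C,alpha=1.5)
cv2.imwrite("pics/crop.png",C)
c=cam("top")
h=cv2.cvtColor(a,cv2.COLOR_BGR2HSV)
m=cv2.inRange(h,(8,70,60),(30,255,255))
n,l,st,ce=cv2.connectedComponentsWithStats(m)
for i in range(1,n):
    if st[i,4]>40:
        r=cv2.minAreaRect(np.argwhere(l==i)[:,::-1].astype(np.float32)); b=cv2.boxPoints(r)
        z=60 if st[i,0]<200 else 40
        print(st[i],[ray(c,*p,z)[:2].round(0).tolist() for p in b], b.round(1).tolist())
E
```

```text
[486   0  10  35 322] [[1034.0, -658.0], [1033.0, -682.0], [938.0, -674.0], [939.0, -650.0]] [[486.0, 0.0], [495.0, 0.0], [495.0, 34.0], [486.0, 34.0]]
[130 139  35   8  99] [[660.0, 287.0], [672.0, 201.0], [664.0, 200.0], [651.0, 286.0]] [[129.60000610351562, 143.39999389648438], [163.8000030517578, 137.6999969482422], [164.3000030517578, 140.89999389648438], [130.10000610351562, 146.60000610351562]]
[316 160  23  45 695] [[501.0, -179.0], [612.0, -203.0], [604.0, -246.0], [493.0, -221.0]] [[315.20001220703125, 202.3000030517578], [322.70001220703125, 159.10000610351562], [339.29998779296875, 162.0], [331.79998779296875, 205.1999969482422]]
[350 171  28  45 718] [[478.0, -260.0], [585.0, -297.0], [570.0, -342.0], [464.0, -305.0]] [[347.20001220703125, 210.8000030517578], [359.70001220703125, 168.89999389648438], [377.6000061035156, 174.3000030517578], [365.1000061035156, 216.10000610351562]]
[385 180  25  45 722] [[449.0, -351.0], [556.0, -383.0], [545.0, -424.0], [438.0, -391.0]] [[383.70001220703125, 221.5], [393.79998779296875, 179.1999969482422], [410.1000061035156, 183.10000610351562], [399.8999938964844, 225.39999389648438]]
[156 212  24  24 169] [[440.0, 220.0], [485.0, 195.0], [464.0, 158.0], [419.0, 184.0]] [[156.0, 230.0], [166.1999969482422, 211.60000610351562], [180.89999389648438, 219.6999969482422], [170.6999969482422, 238.1999969482422]]
[245 228   8  37 242] [[440.0, 2.0], [440.0, -15.0], [350.0, -16.0], [350.0, 1.0]] [[244.3000030517578, 228.10000610351562], [251.0, 227.8000030517578], [252.1999969482422, 263.8999938964844], [245.60000610351562, 264.20001220703125]]
```

View pics/crop.png

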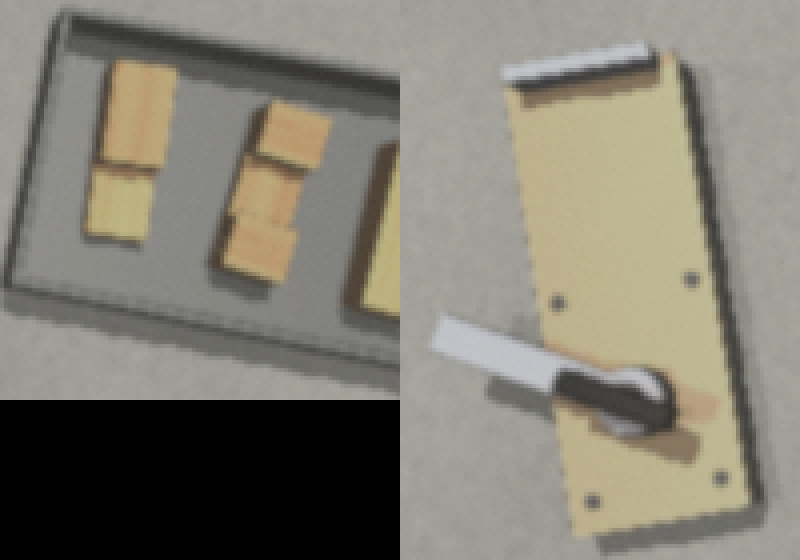

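The crop confirms it: the left block, centred near (328,183), has one step with its lower tongue towards the robot. Next I'll work out the rail and block poses and the first move.

Run:
```python
from h import *
c=cam("top")
def A(x,y,z): return ray(c,295+x/4-.4,145+y/4-.4,z)
def B(x,y,z): return ray(c,100+(x-400)/4-.4,120+y/4-.4,z)
ang=lambda p,q: np.degrees(np.arctan2(*(q-p)[1::-1]))
t=[A(112,60,49),A(178,65,49),A(165,168,49),A(102,165,49)]
print("tall",np.mean(t,0), [np.linalg.norm(t[i]-t[i-1]).round() for i in range(4)], ang(t[3],t[0]),ang(t[2],t[1]))
nl,nr,fr,fl=B(575,537,60),B(750,500,60),B(672,55,60),B(510,90,60)
print("rail",nl,nr,fr,fl,ang(nl,fl),ang(nr,fr),ang(nr,nl)-90)
sl,sr=B(502,70,95),B(648,46,95);print("stop top",sl,sr,ang(sr,sl)-90)
h=[B(555,380,140),B(668,415,140)];print("handle",np.mean(h,0),ang(h[1],h[0]))
o=ctrl.get_obs();M=R.from_rotvec(o["orientation"]).as_matrix();print(M.round(3))
```

```text
tall [ 573.98731214 -216.95990161   49.        ] [np.float64(68.0), np.float64(42.0), np.float64(67.0), np.float64(40.0)] -7.6757836895236045 -9.637215559084062
rail [382.58179502 251.20267102  60.        ] [402.76222753 143.50435361  60.        ] [683.32585569 191.24595366  60.        ] [663.01371633 293.71098197  60.        ] 8.619368253712238 9.657132159810741 10.61297295068897
stop top [667.50519319 287.48043381  95.        ] [680.48047011 198.43639822  95.        ] 8.29064798585847
handle [465.67650311 208.80924207 140.        ] 71.7041511901075
[[ 0.948  0.317 -0.   ]
 [ 0.317 -0.948  0.001]
 [ 0.    -0.001 -1.   ]]
```

```bash
python3 -m inch '[[0.35,-0.18,0,0,0,0,-1],[0.7,-0.36,0,0,0,0,-1],[1,-0.53,0,0,0,0,-1],[1,-0.53,0,0,0,0,-1]]'; python3 -m inch '[[0.35,-0.18,0,0,0,0,-1],[0.7,-0.36,0,0,0,0,-1],[1,-0.53,0,0,0,0,-1],[1,-0.53,0,0,0,0,-1]]'; python3 -m inch '[[0.35,-0.18,0,0,0,0.2,-1],[0.7,-0.36,0,0,0,0.4,-1],[1,-0.5,0.1,0,0,0.6,-1],[1,-0.5,0.1,0,0,0.6,-1],[1,-0.5,0.1,0,0,0.6,-1],[1,-0.5,0.1,0,0,0.6,-1]]'
python3 - <<'E'
from h import *
o=ctrl.get_obs();print(o["t"],o["ee_pos"],o["qpos"]);M=R.from_rotvec(o["orientation"]).as_matrix();print(M.round(3))
a=ctrl.get_image("wrist");cv2.imwrite("pics/w1.png",a[...,::-1]);np.save("w1.npy",np.r_[o["ee_pos"],o["orientation"]])
E
```

```text
t: 0.6
ee_pos: [317.0, -467.2, 222.4]
orientation: [-3.098, -0.511, 0.0]
ft_force: [-0.0, 0.5, 0.5]
width: 87.9
grasp_force: 0.0
t: 1.1
ee_pos: [433.7, -345.4, 222.5]
orientation: [-3.1, -0.51, -0.0]
ft_force: [-0.8, -1.0, 1.0]
width: 87.7
grasp_force: 0.0
t: 1.85
ee_pos: [549.9, -229.7, 207.9]
orientation: [3.132, -0.235, 0.0]
ft_force: [-0.8, 0.4, 0.4]
width: 87.6
grasp_force: 0.0
1.85 [ 549.88499771 -229.71948085  207.92583245] [-4.15521602e-01  3.97896673e-01  1.70802403e+00 -3.79848831e-04
  1.03554081e+00  1.30502237e+00]
[[ 0.989 -0.149 -0.   ]
 [-0.149 -0.989 -0.   ]
 [ 0.     0.    -1.   ]]
```

View pics/w1.png

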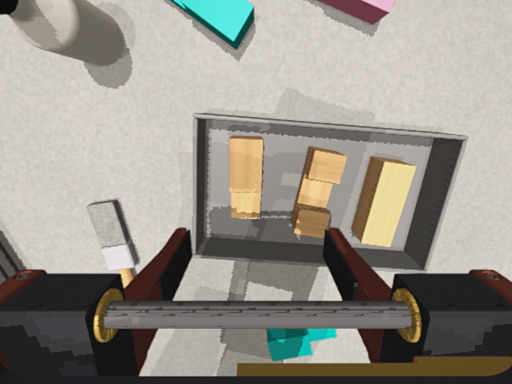

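The wrist view shows the stepped block with its tall top at (230..263, 137..191) and its tongue at (230..262, 192..219).

Run:
```python
from h import *
w=np.load("w1.npy");c=cam("wrist",dict(ee_pos=w[:3],orientation=w[3:]))
t=[ray(c,*p,49) for p in((230,137.5),(263,137.5),(262,191),(229.5,190))]
ang=lambda p,q: np.degrees(np.arctan2(*(q-p)[1::-1]))
print(np.mean(t,0),[np.linalg.norm(t[i]-t[i-1]).round() for i in range(4)],ang(t[3],t[0]),ang(t[2],t[1]),ang(t[1],t[0])-90)
print(proj(c,w[:3]))
g=cv2.cvtColor(cv2.imread("pics/w1.png"),cv2.COLOR_BGR2HSV)
m=cv2.inRange(g,(8,60,90),(30,255,255));m[225:]=0
n,l,st,ce=cv2.connectedComponentsWithStats(m)
for i in range(1,n):
    if st[i,4]>400: print(st[i],cv2.minAreaRect(np.argwhere(l==i)[:,::-1].astype(np.float32)))
a=-8.5;G=np.mean(t,0)-10.5*np.array([np.cos(np.radians(a)),np.sin(np.radians(a)),0]);G[2]=13
M=R.from_rotvec(w[3:]).as_matrix();print((M.T@(G-w[:3]))/150,G)
```

```text
[ 572.53986433 -220.52553139   49.        ] [np.float64(64.0), np.float64(38.0), np.float64(65.0), np.float64(40.0)] -10.7986404621432 -9.211911936160902 -8.499873806761826
(np.float64(256.0574275671483), np.float64(242.0868165275385))
[ 229  135   34   85 2679] ((245.5, 177.0), (84.0, 33.0), 90.0)
[ 291  146   57   79 2773] ((318.4377136230469, 188.24539184570312), (40.0300407409668, 80.84130096435547), 14.23728084564209)
[ 352  156   65   69 3076] ((384.1730651855469, 194.36538696289062), (47.01030349731445, 74.11139678955078), 15.255120277404785)
[ 0.07016128 -0.08348259  1.29947929] [ 562.15519776 -218.97353257   13.        ]
```

```bash
python3 -m inch '[[0.075,-0.08,0,0,0,0,-1],[0.075,-0.08,0.3,0,0,0,-1],[0.075,-0.08,0.6,0,0,0,-1],[0.075,-0.08,0.8,0,0,0,-1],[0.075,-0.08,0.8,0,0,0,-1]]'; python3 -m inch '[[0,0,0.25,0,0,0,-1],[0,0,0.4,0,0,0,-1],[0,0,0.49,0,0,0,-1],[0,0,0.49,0,0,0,-1],[0,0,0.49,0,0,0,-1]]'; python3 -m inch '[[0,0,0,0,0,0,1],[0,0,0,0,0,0,1],[0,0,0,0,0,0,1],[0,0,0,0,0,0,1],[0,0,0,0,0,0,1],[0,0,0,0,0,0,1],[0,0,0,0,0,0,1],[0,0,0,0,0,0,1]]'
```

```text
t: 2.52
ee_pos: [562.6, -217.0, 85.6]
orientation: [-3.131, 0.233, 0.007]
ft_force: [0.1, -0.5, 1.5]
width: 87.8
grasp_force: 0.0
t: 3.15
ee_pos: [564.7, -218.2, 15.4]
orientation: [3.132, -0.233, 0.003]
ft_force: [0.5, -0.9, -0.5]
width: 87.8
grasp_force: 0.0
t: 4.15
ee_pos: [563.7, -217.8, 14.1]
orientation: [-3.133, 0.233, 0.0]
ft_force: [-0.8, 1.0, -0.2]
width: 39.9
grasp_force: 29.7
```

```bash
python3 -m inch '[[0,0,-0.2,0,0,0,1],[0,0,-0.5,0,0,0,1],[0,0,-0.8,0,0,0,1],[0,0,-1,0,0,0,1],[0,0,-1,0,0,0,1],[0,0,-1,0,0,0,1]]'; python3 -m inch '[[-0.03,-0.2,-0.15,0,0,0,1],[-0.07,-0.5,-0.25,0,0,0,1],[-0.12,-0.8,-0.25,0,0,0,1],[-0.147,-0.98,-0.25,0,0,0,1]]'; python3 -m inch '[[-0.05,-0.3,0,0,0,0,1],[-0.1,-0.65,0,0,0,0,1],[-0.147,-0.98,0,0,0,0,1]]';python3 -m inch '[[-0.04,-0.3,0,0,0,-0.1,1],[-0.1,-0.6,0,0,0,-0.2,1],[-0.13,-0.85,0,0,0,-0.3,1],[-0.147,-0.98,0,0,0,-0.4,1],[-0.147,-0.98,0,0,0,-0.4,1],[-0.147,-0.98,0,0,0,-0.4,1]]'
python3 - <<'E'
from h import *
o=ctrl.get_obs();print(o["t"],o["ee_pos"],o["qpos"],o["width"]);M=R.from_rotvec(o["orientation"]).as_matrix();print(M.round(3))
a=ctrl.get_image("wrist");cv2.imwrite("pics/w2.png",a[...,::-1]);np.save("w2.npy",np.r_[o["ee_pos"],o["orientation"]])
E
```

```text
t: 4.9
ee_pos: [562.8, -217.5, 162.7]
orientation: [-3.132, 0.233, 0.003]
ft_force: [0.1, 0.1, -1.7]
width: 39.8
grasp_force: 29.7
t: 5.4
ee_pos: [562.3, -67.2, 199.6]
orientation: [-3.133, 0.231, 0.006]
ft_force: [0.4, 0.2, -2.9]
width: 40.1
grasp_force: 29.7
t: 5.78
ee_pos: [562.3, 80.9, 199.3]
orientation: [3.132, -0.233, -0.006]
ft_force: [1.2, 0.1, -1.9]
width: 40.3
grasp_force: 29.7
t: 6.52
ee_pos: [562.8, 227.2, 200.2]
orientation: [3.13, 0.258, -0.004]
ft_force: [-0.2, -1.1, -1.9]
width: 39.9
grasp_force: 29.7
6.525 [562.78021058 227.24915045 200.18921817] [ 3.64303043e-01  4.23922614e-01  1.68699789e+00 -3.09190840e-04
  1.03334776e+00  1.77092713e+00] 39.86413000012956
[[ 0.987  0.164 -0.002]
 [ 0.164 -0.987 -0.001]
 [-0.003  0.001 -1.   ]]
```

View pics/w2.png

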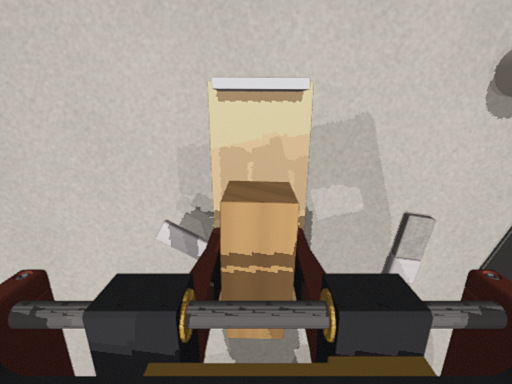

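The wrist view shows the stop's white top at (213..310, 78..89), the rail edges at columns 208 and 312, and the held block's end face at rows 182 (bottom edge) to 202 (top edge).

```bash
cat > m.py <<'E'
from h import *
w=np.load("w2.npy");c=cam("wrist",dict(ee_pos=w[:3],orientation=w[3:]))
M=R.from_rotvec(w[3:]).as_matrix()
a=cv2.imread("pics/w2.png").astype(int);h=cv2.cvtColor(a.astype(np.uint8),cv2.COLOR_BGR2HSV)
def sub(prof,k0): # edge subpixel: centroid of gradient
    g=np.abs(np.diff(prof));return k0+.5+(g*np.arange(len(g))).sum()/g.sum()
V=h[...,2].astype(float)
for u in(225,260,297): print(u,V[74:108,u].astype(int).tolist())
S=h[...,1].astype(int)
for v in(110,140): print(v,S[v,203:218].tolist(),S[v,302:322].tolist())
E
python3 m.py
```

```text
225 [192, 190, 187, 193, 219, 218, 217, 217, 217, 217, 217, 217, 219, 217, 178, 72, 74, 132, 170, 167, 164, 165, 165, 166, 164, 165, 184, 219, 219, 218, 217, 217, 218, 217]
260 [194, 191, 183, 182, 219, 219, 217, 217, 216, 217, 217, 217, 219, 218, 195, 81, 65, 115, 164, 168, 165, 165, 164, 166, 163, 164, 171, 188, 197, 218, 218, 217, 218, 217]
297 [197, 197, 190, 183, 218, 219, 217, 217, 217, 216, 217, 217, 218, 221, 212, 100, 56, 97, 153, 165, 164, 163, 163, 163, 162, 162, 183, 220, 220, 218, 217, 217, 217, 217]
110 [20, 20, 20, 18, 18, 32, 57, 59, 60, 59, 59, 58, 59, 60, 59] [60, 60, 61, 60, 60, 60, 59, 60, 64, 63, 21, 16, 20, 18, 18, 19, 19, 19, 20, 18]
140 [20, 19, 19, 17, 19, 18, 27, 57, 58, 62, 62, 63, 63, 63, 62] [78, 78, 78, 78, 79, 81, 81, 75, 24, 17, 19, 19, 20, 19, 20, 20, 21, 22, 19, 21]
```

```bash
cat > m2.py <<'E'
from h import *
w=np.load("w2.npy");c=cam("wrist",dict(ee_pos=w[:3],orientation=w[3:]))
M=R.from_rotvec(w[3:]).as_matrix()
ang=lambda p,q: np.degrees(np.arctan2(*(q-p)[1::-1]))
s=[ray(c,225,88.4,95),ray(c,297,88.8,95)];b=[ray(c,225,91,60),ray(c,297,91.3,60)]
L=[ray(c,208.3,110,60),ray(c,209.3,140,60)];Rr=[ray(c,312.4,110,60),ray(c,310.2,140,60)]
print("stop",s,ang(s[1],s[0])-90,"base",b,ang(b[1],b[0])-90)
print("rail edges",L,Rr,ang(L[1],L[0]),ang(Rr[1],Rr[0]),np.linalg.norm(L[0]-Rr[0]))
t=[ray(c,222,202,235),ray(c,298,202,235)];e=[ray(c,230,182,191),ray(c,292,182,191)]
print("block in tool",[(M.T@(p-w[:3])).round(1) for p in t+e])
print("stop/edges in tool",[(M.T@(p-w[:3])).round(1) for p in s+b+L+Rr])
E
python3 m2.py
```

```text
stop [array([658.91063706, 272.53022761,  95.        ]), array([669.50064247, 207.11246581,  95.        ])] 9.19542540270345 base [array([658.11373551, 276.37882488,  60.        ]), array([670.21609732, 202.21796526,  60.        ])] 9.268437504838857
rail edges [array([636.44187722, 291.47777088,  60.        ]), array([605.31850083, 286.92492315,  60.        ])] [array([654.71364444, 182.14506842,  60.        ]), array([623.60900805, 177.40671361,  60.        ])] 8.32241924046335 8.661616344313156 110.84898422893109
block in tool [array([ 40. , -16.9, -34.9]), array([ 40. ,  21. , -34.9]), array([ 38.7, -17.2,   9.1]), array([38.8, 23.4,  9.1])]
stop/edges in tool [array([102.5, -29. , 104.9]), array([102.3,  37.2, 105. ]), array([102.4, -33. , 139.9]), array([102.3,  42.2, 140. ]), array([ 83.5, -51.4, 139.9]), array([ 52.1, -52. , 140. ]), array([ 83.7,  59.4, 140. ]), array([ 52.2,  59. , 140.1])]
```

```bash
python3 -m inch '[[0.17,0.01,0,0,0,0,1],[0.34,0.02,0.1,0,0,0,1],[0.34,0.02,0.4,0,0,0,1],[0.34,0.02,0.6,0,0,0,1],[0.34,0.02,0.75,0,0,0,1],[0.34,0.02,0.83,0,0,0,1],[0.34,0.02,0.83,0,0,0,1],[0.34,0.02,0.83,0,0,0,1]]'
python3 - <<'E'
from h import *
o=ctrl.get_obs();print(o["t"],o["ee_pos"],o["ft_force"]);w=np.r_[o["ee_pos"],o["orientation"]];M=R.from_rotvec(w[3:]).as_matrix();print(M.round(3))
a=ctrl.get_image("wrist");np.save("w3.npy",w)
cv2.imwrite("pics/w3.png",a[...,::-1])
E
```

```text
t: 7.58
ee_pos: [615.1, 233.5, 78.2]
orientation: [-3.13, -0.259, -0.002]
ft_force: [0.7, 0.1, -2.4]
width: 40.1
grasp_force: 29.7
7.575 [615.05863496 233.54618341  78.21065548] [ 0.71872096  0.12715048 -2.36279858]
[[ 0.986  0.164  0.001]
 [ 0.164 -0.986  0.001]
 [ 0.002 -0.    -1.   ]]
```

View pics/w3.png

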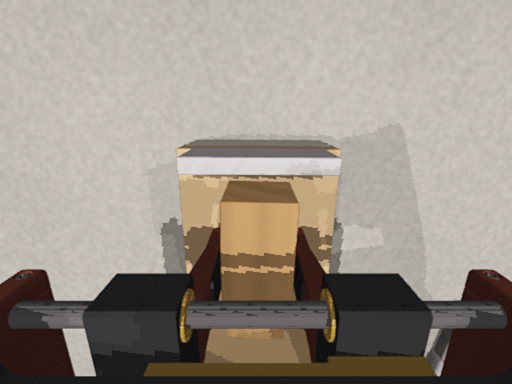

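The block hangs centred (columns 222..297 against the stop's 177..340), about 10 mm short of the stop. I'll lower it and edge forward.

```bash
python3 -m inch '[[0.02,0,0.025,0,0,0,1],[0.045,0,0.05,0,0,0,1],[0.045,0,0.05,0,0,0,1],[0.045,0,0.05,0,0,0,1]]'; python3 -m inch '[[0.01,0,0,0,0,0,1],[0.015,0,0,0,0,0,1],[0.015,0,0,0,0,0,1]]'; python3 -m inch '[[0.007,0,0,0,0,0,1],[0.007,0,0,0,0,0,1],[0.007,0,0,0,0,0,1]]'
```

```text
t: 8.12
ee_pos: [620.9, 234.7, 69.6]
orientation: [3.131, 0.26, -0.0]
ft_force: [0.1, -0.3, -0.7]
width: 40.3
grasp_force: 29.7
t: 8.5
ee_pos: [623.3, 235.1, 69.7]
orientation: [-3.131, -0.26, -0.0]
ft_force: [0.5, 0.2, -1.3]
width: 40.3
grasp_force: 29.7
t: 8.88
ee_pos: [624.0, 235.1, 69.6]
orientation: [3.131, 0.26, -0.001]
ft_force: [-1.5, -0.1, -0.8]
width: 39.8
grasp_force: 29.7
```

```bash
python3 -m inch '[[0.006,0,0,0,0,0,1],[0.006,0,0,0,0,0,1],[0.006,0,0,0,0,0,1]]';python3 -m inch '[[0.006,0,0,0,0,0,1],[0.006,0,0,0,0,0,1],[0.006,0,0,0,0,0,1]]'
```

```text
t: 9.25
ee_pos: [624.1, 235.1, 69.6]
orientation: [3.13, 0.26, -0.003]
ft_force: [-5.1, -0.5, 2.9]
width: 39.9
grasp_force: 29.6
t: 9.62
ee_pos: [624.3, 235.0, 69.5]
orientation: [3.13, 0.26, -0.006]
ft_force: [-6.9, -1.8, 2.9]
width: 39.7
grasp_force: 29.7
```

```bash
python3 -m inch '[[-0.003,0,0.005,0,0,0,1],[-0.005,0,0.008,0,0,0,1],[-0.005,0,0.008,0,0,0,1],[-0.005,0,0.008,0,0,0,1]]'
```

```text
t: 10.12
ee_pos: [624.3, 235.0, 69.2]
orientation: [3.13, 0.26, -0.003]
ft_force: [-6.9, -2.3, 6.9]
width: 40.1
grasp_force: 29.7
```

```bash
python3 -m inch '[[0,0,0,0,0,0,0.1],[0,0,0,0,0,0,0],[0,0,0,0,0,0,-0.2],[0,0,0,0,0,0,-0.5],[0,0,0,0,0,0,-0.5],[0,0,0,0,0,0,-0.5]]'; python3 -m inch '[[0,0,-0.2,0,0,0,-0.7],[0,0,-0.5,0,0,0,-1],[0,0,-0.8,0,0,0,-1],[-0.3,0,-0.9,0,0,0,-1],[-0.6,0,-0.9,0,0,0,-1],[-0.6,0,-0.9,0,0,0,-1],[-0.6,0,-0.9,0,0,0,-1]]'
python3 - <<'E'
from h import *
o=ctrl.get_obs();print(o["t"],o["ee_pos"],o["qpos"]);w=np.r_[o["ee_pos"],o["orientation"]];M=R.from_rotvec(w[3:]).as_matrix();print(M.round(3))
a=ctrl.get_image("wrist");t=ctrl.get_image("top");np.save("w4.npy",w);cv2.imwrite("pics/t4.png",t[...,::-1]);cv2.imwrite("pics/w4.png",a[...,::-1])
C=np.zeros((384,800,3),np.uint8);C[:,:512]=a[...,::-1];C[:,512:]=cv2.resize(t[125:258,100:200,::-1],(288,384),interpolation=3)
cv2.imwrite("pics/c4.png",C)
E
```

```text
t: 10.88
ee_pos: [625.3, 235.4, 68.4]
orientation: [-3.131, -0.26, -0.0]
ft_force: [0.5, -0.8, -1.6]
width: 65.6
grasp_force: 0.0
t: 11.75
ee_pos: [537.4, 220.8, 203.9]
orientation: [-3.13, -0.26, -0.002]
ft_force: [0.7, 0.6, 0.8]
width: 87.6
grasp_force: 0.0
11.75 [537.38083327 220.84147125 203.94065305] [ 3.69469734e-01  3.80793054e-01  1.74553907e+00 -7.85423590e-05
  1.01370397e+00  1.77448577e+00]
[[ 0.986  0.165  0.001]
 [ 0.165 -0.986  0.   ]
 [ 0.002 -0.    -1.   ]]
```

View pics/c4.png

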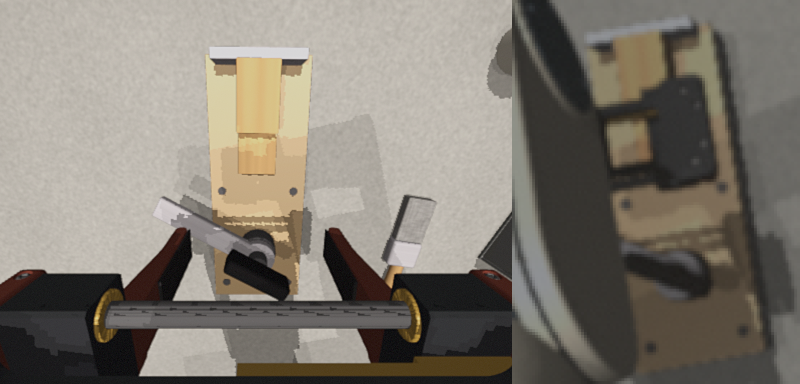

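The block sits on the rail against the stop, tall end at the stop (237..282, 57..135) and tongue towards the hold-down. The handle's top is centred near (258,274) in the wrist view.

Run:
```python
from h import *
w=np.load("w4.npy");c=cam("wrist",dict(ee_pos=w[:3],orientation=w[3:]));M=R.from_rotvec(w[3:]).as_matrix()
g=cv2.cvtColor(cv2.imread("pics/w4.png"),cv2.COLOR_BGR2GRAY)
m=(g<45).astype(np.uint8);m[302:]=0;m[:240]=0;m[:,:215]=0;m[:,300:]=0
n,l,st,ce=cv2.connectedComponentsWithStats(m);i=1+st[1:,4].argmax()
r=cv2.minAreaRect(np.argwhere(l==i)[:,::-1].astype(np.float32));print(st[i],r)
P=[ray(c,*p,140) for p in cv2.boxPoints(r)];print(np.round(P,1),np.mean(P,0))
# seat and block check
b=[ray(c,237,57.5,104),ray(c,282,57.5,104)];print("block end top",b, "tool",[(M.T@(p-w[:3])).round(1) for p in b])
s=[ray(c,209,60,95),ray(c,308,60,95)];print("stop edge approx",s)
s=np.array([664.3,240]);a=np.radians(9.1);A=s-205*np.array([np.cos(a),np.sin(a)]);print("axis",A, proj(c,[*A,140]))
for T in (A,):print("shift", M.T@(np.r_[T,160]-w[:3])/150)
```

```text
[ 224  249   66   53 1775] ((259.3853454589844, 271.284423828125), (71.52134704589844, 34.67701721191406), 28.300758361816406)
[[470.  245.3 140. ]
 [504.7 234.4 140. ]
 [479.  169.3 140. ]
 [441.7 178.1 140. ]] [473.83363026 206.76375234 140.        ]
block end top [array([660.33771631, 258.80411162, 104.        ]), array([666.88896687, 219.96047306, 104.        ])] tool [array([127.4, -17.1, 100.1]), array([127.4,  22.3, 100.1])]
stop edge approx [array([655.47383044, 284.41782675,  95.        ]), array([670.41826172, 195.80935684,  95.        ])]
axis [461.88016962 207.57759621] (np.float64(257.0178391415165), np.float64(282.31320366096907))
shift [-0.51147922  0.00420352  0.2921504 ]
```

```bash
python3 -m inch '[[-0.15,0,0,0,0,-0.2,-1],[-0.3,0,0,0,0,-0.4,-1],[-0.45,0,0,0,0,-0.6,-1],[-0.505,0,0,0,0,-0.8,-1],[-0.505,0,0,0,0,-1,-1],[-0.505,0,0,0,0,-1,-1],[-0.505,0,0,0,0,-1,-1]]'; python3 -m inch '[[0,0,0,0,0,-0.2,-1],[0,0,0,0,0,-0.32,-1],[0,0,0,0,0,-0.32,-1],[0,0,0,0,0,-0.32,-1]]'
python3 - <<'E'
from h import *
o=ctrl.get_obs();print(o["t"],o["ee_pos"],o["qpos"],o["ft_force"],o["moment"]);w=np.r_[o["ee_pos"],o["orientation"]];M=R.from_rotvec(w[3:]).as_matrix();print(M.round(3),np.degrees(np.arctan2(M[1,0],M[0,0])))
a=ctrl.get_image("wrist");np.save("w5.npy",w);cv2.imwrite("pics/w5.png",a[...,::-1])
E
```

```text
t: 12.72
ee_pos: [462.4, 208.2, 203.3]
orientation: [-2.795, -1.434, 0.0]
ft_force: [0.4, -0.2, 0.5]
width: 88.2
grasp_force: 0.0
t: 13.22
ee_pos: [462.0, 208.1, 203.4]
orientation: [-2.593, -1.773, -0.0]
ft_force: [-0.1, 0.2, -0.0]
width: 88.0
grasp_force: 0.0
13.225 [461.95076906 208.07736904 203.41744938] [3.99717272e-01 2.75761005e-01 1.90463179e+00 1.20172132e-05
 9.61192161e-01 7.70944504e-01] [-0.13881494  0.1823189  -0.04470961] [-0.05450749 -0.0319212   0.00765801]
[[ 0.363  0.932  0.   ]
 [ 0.932 -0.363  0.   ]
 [ 0.    -0.    -1.   ]] 68.72985217305627
```

View pics/w5.png

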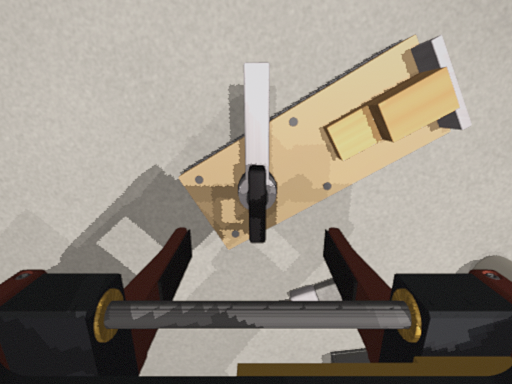

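The handle bar is upright in view at columns 249..266, with rows 165..243 including its side, so it's aligned with the tool (TCP column 256). A quick check of the position along the bar before descending.

Run:
```python
from h import *
w=np.load("w5.npy");c=cam("wrist",dict(ee_pos=w[:3],orientation=w[3:]));M=R.from_rotvec(w[3:]).as_matrix()
for dx in(-35,35):
  for z in (140,112): print(dx,z,proj(c,[*(w[:2]+dx*M[:2,0]),z]))
g=cv2.cvtColor(cv2.imread("pics/w5.png"),cv2.COLOR_BGR2GRAY);print(g[160:250,257].tolist(),g[220,240:275].tolist())
```

```text
-35 140 (np.float64(256.98603737888186), np.float64(243.7530543257187))
-35 112 (np.float64(257.0009503710526), np.float64(230.90018145065133))
35 140 (np.float64(257.0735949001412), np.float64(169.6639321057668))
35 112 (np.float64(257.0806449474281), np.float64(163.44509394941093))
[210, 211, 213, 211, 188, 64, 1, 15, 17, 15, 27, 36, 40, 46, 50, 49, 48, 48, 46, 49, 50, 48, 45, 47, 46, 46, 50, 45, 47, 48, 42, 47, 45, 47, 46, 46, 46, 47, 44, 36, 25, 23, 25, 23, 18, 15, 16, 22, 21, 16, 18, 20, 17, 17, 21, 19, 15, 24, 30, 38, 38, 35, 34, 39, 37, 37, 35, 38, 36, 34, 35, 35, 33, 36, 36, 33, 38, 35, 33, 36, 32, 32, 75, 151, 193, 190, 190, 189, 180, 171] [144, 173, 169, 144, 101, 96, 98, 98, 84, 32, 24, 32, 35, 35, 37, 34, 34, 38, 35, 39, 32, 18, 20, 12, 11, 45, 92, 116, 114, 113, 112, 113, 113, 112, 110]
```

```bash
python3 -m inch '[[0.007,0,0.2,0,0,0,-1],[0.007,0,0.4,0,0,0,-1],[0.007,0,0.52,0,0,0,-1],[0.007,0,0.58,0,0,0,-1],[0.007,0,0.58,0,0,0,-1],[0.007,0,0.58,0,0,0,-1]]'; python3 -m inch '[[0,0,0,0,0,0,0.5],[0,0,0,0,0,0,0.5],[0,0,0,0,0,0,0.5],[0,0,0,0,0,0,0.6],[0,0,0,0,0,0,0.8],[0,0,0,0,0,0,1],[0,0,0,0,0,0,1],[0,0,0,0,0,0,1]]'
```

```text
t: 14.02
ee_pos: [462.7, 209.3, 117.2]
orientation: [2.591, 1.776, 0.002]
ft_force: [0.3, -0.5, 0.3]
width: 87.7
grasp_force: 0.0
t: 15.02
ee_pos: [462.1, 209.1, 116.5]
orientation: [-2.591, -1.777, 0.0]
ft_force: [-0.2, 0.5, 0.4]
width: 15.9
grasp_force: 30.0
```

```bash
python3 -m inch '[[0,0,0,0,0,0.1,1],[0,0,0,0,0,0.2,1],[0,0,0,0,0,0.3,1],[0,0,0,0,0,0.4,1],[0,0,0,0,0,0.45,1],[0,0,0,0,0,0.45,1]]'; python3 -c "
from h import *
o=ctrl.get_obs();M=R.from_rotvec(o['orientation']).as_matrix();print(np.degrees(np.arctan2(M[1,0],M[0,0])),o['moment'],o['ft_force'])"
```

```text
t: 15.78
ee_pos: [462.2, 209.0, 116.5]
orientation: [2.862, 1.295, 0.0]
ft_force: [0.4, 0.4, 0.2]
width: 15.8
grasp_force: 30.0
48.67131437253467 [-0.16992792 -0.06195932  0.04410799] [0.41839145 0.38985712 0.16637374]
```

```bash
python3 -m inch '[[0,0,0,0,0,0.1,1],[0,0,0,0,0,0.2,1],[0,0,0,0,0,0.3,1],[0,0,0,0,0,0.4,1],[0,0,0,0,0,0.5,1],[0,0,0,0,0,0.6,1],[0,0,0,0,0,0.7,1],[0,0,0,0,0,0.8,1],[0,0,0,0,0,0.88,1],[0,0,0,0,0,0.88,1]]'; python3 -c "
from h import *
o=ctrl.get_obs();M=R.from_rotvec(o['orientation']).as_matrix();print(np.degrees(np.arctan2(M[1,0],M[0,0])),o['moment'],o['ft_force'],o['qpos'])"
```

```text
t: 17.02
ee_pos: [462.3, 208.8, 116.5]
orientation: [3.131, 0.25, 0.0]
ft_force: [1.6, -3.1, -0.9]
width: 16.1
grasp_force: 30.0
9.121588158291233 [-0.4091596  -0.27376177  0.03381112] [ 1.62379682 -3.0535665  -0.90570503] [ 4.00954062e-01  4.11983951e-01  1.96037626e+00 -5.63832376e-04
  7.69227880e-01  1.81295374e+00]
```

Turned 59.6° in all. Now I'll release, rise and look.

```bash
python3 -m inch '[[0,0,0,0,0,0,0.5],[0,0,0,0,0,0,0],[0,0,0,0,0,0,-0.5],[0,0,0,0,0,0,-0.8],[0,0,0,0,0,0,-0.8],[0,0,0,0,0,0,-0.8]]'; python3 -m inch '[[0,0,-0.2,0,0,0,-0.8],[0,0,-0.5,0,0,0,-0.8],[0,0,-0.75,0,0,0,-0.8],[0,0,-0.9,0,0,0,-0.8],[0,0,-0.9,0,0,0,-0.8],[0,0,-0.9,0,0,0,-0.8]]'
python3 - <<'E'
from h import *
a=ctrl.get_image("wrist");t=ctrl.get_image("side")
C=np.zeros((384,800,3),np.uint8);C[:,:512]=a[...,::-1];C[:,512:]=cv2.resize(t[200:328,130:226,::-1],(288,384),interpolation=3)
cv2.imwrite("pics/c6.png",C)
E
```

```text
t: 17.77
ee_pos: [462.1, 209.0, 116.5]
orientation: [-3.132, -0.248, 0.0]
ft_force: [-0.4, 0.5, -0.2]
width: 68.4
grasp_force: 0.0
t: 18.52
ee_pos: [461.6, 208.8, 250.5]
orientation: [3.131, 0.248, -0.002]
ft_force: [-0.3, 0.4, -0.0]
width: 79.0
grasp_force: 0.0
```

View pics/c6.png

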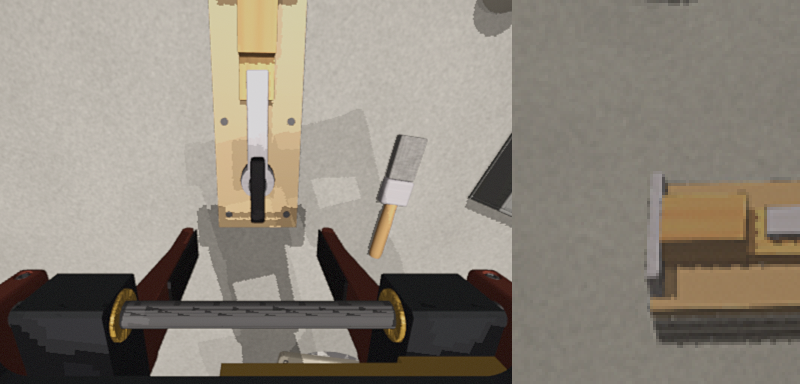

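The arm lies along the rail over the tongue (wrist view 258, 70..155). In the side view the block's tall end touches the stop, and the gripper is clear of everything.

```bash
python3 -c "
from workcell import ctrl
print(ctrl.close_job())"
```

```text
the job is handed in; nothing more can be done
None
```

The job is handed in: the last pictures show the stepped block flat on the rail against the stop, with the hold-down turned three clicks so its arm lies over the tongue; no verdict was returned.

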